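# Slide the sample box round the rack into the loading bay

### The arm

A 6-joint arm with a two-finger parallel gripper is mounted at the origin on a cart in front of the work surface, level with it; the furniture and walls round the work are solid. World frame = base frame: x ahead of the robot, y to its left, z up, the work surface at z = 0. Lengths are in mm, angles in rad, forces in N, time in s.
With the tool pointing down it reaches from about 375 to 925 mm from the base axis. Payload 5.7 kg.
Tool frame: the origin (TCP) lies midway between the tips of the shut fingers; the grasp point (between the pads) lies 19 mm behind it (arm.grasp_offset is the distance from the TCP to the grasp point, in mm); z points along the fingers, y is the direction in which the jaws open and shut (so a half turn about z gives the same grasp; the last joint's range is limited). The gripper opens to 85 mm and grips with 20 to 120 N. Pads are 22 mm wide; open, the fingers measure 114 mm over their backs; the gripper's body (76 mm by 85 mm) begins 54 mm behind the grasp point. The pads swing forward as they close: fully open they stand 13 mm farther back than shut.
Start: joints at [1.016, 0.359, 1.51, -0, 1.272, -0.115], TCP at [255.444, 542.874, 231.267] pointing down, gripper open.
Joint ranges: [-2.97, 2.97], [-1.01, 2.36], [0.21, 2.38], [-0.96, 4.11], [0.2, 2.71], [-2.98, 2.98]. Speed limits (rad/s): [2.39, 2.39, 3.14, 3.14, 3.14, 3.14].

### API

Orientations are given as a unit quaternion [x, y, z, w].
In Python, from station import monitor, vision, sign_off, arm gives the robot as it stands.
- The arm moves only by the tool step_arm, never from a script. Its argument "increments" is a list of rows, each a list of 3 entries, a list of its own where there are three numbers: the turn, a rotation vector about the world's x, y, z in degrees, then the shift along the world's x, y, z in m, then the opening, from -1 (shut) to 1 (fully open). A call has 1 to 12 rows; each row is the pose to reach, as a shift and turn from the pose commanded when the call began; what a row does not reach only later rows make up. A row lasts 1/10 s, in which the tool goes at most 50 mm and 8.59 degrees, less where a joint would pass 70% of its speed; a pose out of reach is approached as far as the arm can. A call with a gripper value outside its range is refused whole. The fingers move at their own pace and stop on an object; the grip force is fixed at half the most. Time passes only in rows, so rows that repeat a pose let the fingers close. It gives the time, the measured TCP pose, the force and the opening at its end, in the units of the state.
- monitor.observe(): the state, without advancing time (a new reading comes with each control period).
- vision.camera(name): name is "scene" or "top" or "wrist"; returns the picture (420x560x3 uint8, blue, green, red); there is no depth.
- vision.calibration(name): a dict with "fx", "fy", "cx", "cy" (pixels), "rvec" (rotation vector, rad) and "tvec" (3), from world to camera coordinates, as OpenCV has them. Camera axes: x right, y down, z forward; pixel columns grow to the right and rows downward; lengths in mm; the calibration is good to about 2 mm. A picture is of the moment at which its call begins: read the wrist's pose just before it. calibration takes no time and is no camera call; for the wrist camera it gives the pose at the moment of the call.
- sign_off(): hands the job in, once; it reports no verdict.
Trained networks look in the newest picture that a camera, given by its name, has taken for a name from the list of things; names that differ only in an ending like _2 or _b are one class to them, and where a whole thing is asked for, a point or a joint stands for the part that bears it (a point fixed in the world has none). Each returns a list of dicts, best first, with "p" (0 to 1); they miss things now and then, are a little off and sometimes report something else, mostly with a low value. They report only what shows in the picture. A call takes as long as a camera call. They do not tell look-alikes from the thing itself.
- vision.boxes_of(camera, thing): "xyz" ([x, y, z] in mm, in world coordinates, good to about 4 mm: the middle of the surface that is visible of it).
- vision.cut_out(camera, thing): "mask" (420x560 bool, what is visible of it).
- vision.pinpoint(camera, thing): "xyz" ([x, y, z] in mm, in world coordinates, good to about 4 mm: a listed point, or the origin of a listed thing).
The state is a dict: "t": time; "joint_positions": joint angles; "qvel": joint speeds; "joint_efforts": joint torques, N m; "ee_pos": TCP position; "tool_rot": TCP orientation; "ft_force": force on the tool from outside, world axes, zero at the start; "torque": the same for the moment, N m; "opening": finger opening in mm.
Only numpy, scipy, OpenCV 4.12 (cv2) and the standard library are available. Lean on these libraries where they do the work, as an engineer would, in place of code of your own. Each camera call takes 0.05 s, during which the arm holds its last target.

### The job

Slide the clear sample box along the worktop, without lifting it, round the blue tube rack and the pink tip box and in between them into the white loading bay, touching neither rack nor tip box and leaving the bottle, dish and jar where they are. Push it home against the sprung stop hidden under the bay's hood: keep a steady push of about 9 N on the stop for half a second, never over 15 N, then let go so that the box stays resting against the stop.

Things in the scene. Friction and masses are not known exactly. Their poses are not given: they have to be found in the camera images.
- sample_box: Clear closed acrylic box with a brown disc inside; solid outline 98 x 98 mm, centred 1 mm to +x of the origin, 20 mm high; 0.28 to 0.48 kg, takes 1 to 3 N to slide, more if the fingers bear down on it (friction about 0.4). Too wide to grip; pushed by its sides. Hinge and catch, 4 mm proud, are not solid. Origin: centre of underside, z up. Starts left or right, nearer the robot than rack and tip box, sides about along x, y.
- bay: White loading bay, fixed. Origin on the worktop in the middle of the mouth, between the front ends of two rails; x points into the bay, away from the robot, y left, z up. Rails 22 mm high, 14 thick, 104 apart (3 mm play each side of the box), with lips flaring at 45 degrees to x = -25, y = +-80 mm. At home 34 to 56 mm of the box stand out of the mouth, a little less under load.
- hood (a point): Centre of the top face of the bay's white hood, which bridges the rails from 28 to 120 mm inside the mouth; its underside is 28 mm, its top 38 mm above the worktop. The box slides under it. Axes as the bay's.
- stop_block: Sprung stop hidden under the hood; origin on the worktop on the centreline 90 mm inside the mouth, axes as the bay's. Before it a rubber pad 50 mm wide faces the mouth: its free face is 42 to 64 mm inside the mouth (unknown, not shown by this pose). It yields 2 N per mm (0.6 N at first) for 11 mm, then is rigid; let go, it pushes the box back some mm until friction holds it.
- tube_rack: Blue rack with a few small tubes, 66 (its x) x 150 (its y) x 36 mm high, the tubes up to 50 mm above the worktop; fixed. Origin at the centre of its underside, y axis across the way into the bay. It stands before the bay on one side of the way in (left or right), its inner end at least 80 mm from the bay's centreline.
- tip_box: Pink pipette tip box, open, 87 (its x) x 120 (its y) x 48 mm, with its transparent closed lid 70 mm high; fixed. Origin at the centre of its underside. It stands before the bay on the other side of the way in, its inner end at least 90 mm from the bay's centreline.
- amber_bottle: Loose amber bottle with blue cap, 46 mm wide, 88 mm high, origin at the centre of its underside; stands on the side opposite to the sample box; leave alone.
- petri: Loose petri dish, 60 mm across, 16 mm high, origin at the centre of its underside; right of rack or tip box; leave alone.
- jar: Loose white screw-cap jar, 31 mm wide, 40 mm high, origin at the centre of its underside; left of rack or tip box; leave alone.
Things that resemble listed ones, but are neither listed nor needed, are in the scene too. Of the things that look like the bay, the larger one is meant.

How it is judged:
By the outcome, as a careful person would: the job done as asked, in the order asked, and still so for the second after the job is handed in, with the robot touching nothing.
It also fails if it takes over 72 s, if anything falls off the work surface, if the arm or the gripper's body presses on something with over 40 N, if the wrist force passes 120 N, or if a joint passes its speed limit or range.

## Working session

There is one attempt and no reset: what is moved stays moved. The work goes in short steps, Python scripts to look and compute and a tool call to move; the robot and the scene stay as the last step left them, time stands still between calls to the robot, and variables do not carry over. Pictures are saved under pics/ and viewed, and the job is handed in when it is done.

Besides the shell and the picture viewer there is one more tool, called as name([rows], argument=value, ...), one row to a line, values as JSON. step_arm: Moves the arm, as the interface text tells. Its arguments: {"type":"object","properties":{"increments":{"type":"array"}},"required":["increments"]}

```bash
ls; mkdir -p pics; python3 - <<'E'
from station import monitor, vision, arm
import cv2
s=monitor.observe(); print(s)
for n in ["scene","top"]:
    im=vision.camera(n); cv2.imwrite(f"pics/{n}0.png",im)
    for th in ["sample_box","bay","hood","stop_block","tube_rack","tip_box","amber_bottle","petri","jar"]:
        r=vision.pinpoint(n,th)
        print(n,th,[(round(d['p'],2),[round(float(v)) for v in d['xyz']]) for d in r])
print(monitor.observe()['t'])
E
```

```text
pics
{'t': 0.0, 'joint_positions': array([ 1.01592076e+00,  3.59522907e-01,  1.51150401e+00, -7.35588267e-06,
        1.27251969e+00, -1.15088243e-01]), 'qvel': array([ 0.00038099,  0.0005966 ,  0.0012841 , -0.00092897, -0.00039392,
        0.0012082 ]), 'joint_efforts': array([ 2.86540642e-03, -5.27612257e+01, -2.78613031e+01,  6.38978372e-05,
        1.32871317e-02, -2.90225341e-05]), 'ee_pos': array([255.06380686, 542.27901761, 230.41571866]), 'tool_rot': array([ 2.18124685e-01,  9.75920421e-01, -9.23830113e-04, -3.17864699e-04]), 'ft_force': array([0.1576236 , 0.06505976, 0.36733254]), 'torque': array([-0.01522435,  0.07346575, -0.00991123]), 'opening': 85.36300508418948}
scene sample_box [(0.81, [473, 252, -3])]
scene bay [(0.74, [668, -60, 1]), (0.7, [391, -370, 4])]
scene hood [(0.92, [748, -60, 43]), (0.9, [443, -357, 21])]
scene stop_block []
scene tube_rack [(0.39, [627, -226, 0])]
scene tip_box [(0.62, [622, 106, -1]), (0.52, [626, -224, 2])]
scene amber_bottle [(0.82, [446, -218, 0])]
scene petri []
scene jar [(0.64, [610, 380, -1])]
top sample_box [(0.56, [468, 254, 4])]
top bay [(0.85, [388, -376, -1]), (0.76, [668, -66, 2])]
top hood [(0.88, [744, -64, 34]), (0.76, [443, -364, 27]), (0.41, [669, -66, 1]), (0.22, [655, -381, 1])]
top stop_block [(0.3, [618, 100, -3])]
top tube_rack [(0.78, [626, -226, 0]), (0.32, [443, -215, 3])]
top tip_box [(0.95, [618, 97, -3])]
top amber_bottle [(0.73, [441, -215, 2])]
top petri [(0.72, [652, -383, 0])]
top jar [(0.7, [671, -64, 1]), (0.5, [610, 378, 3])]
1.0
```

View pics/scene0.png

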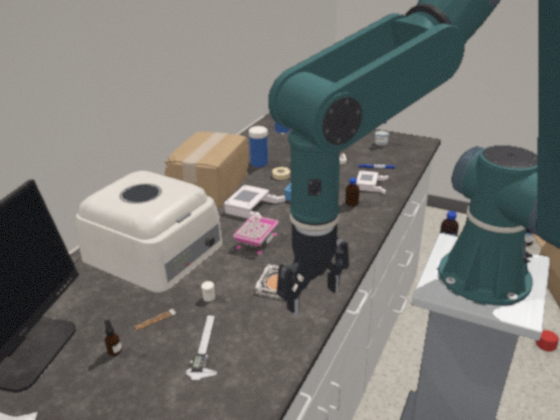

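View pics/top0.png

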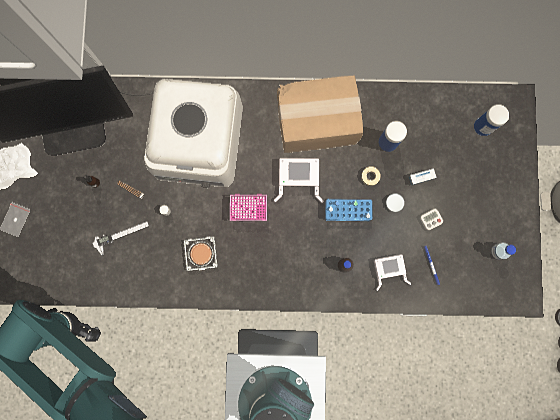

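Top view: the sample box is at (200,253), the pink tip box at (249,208) and the blue rack at (349,210). There are two bay-like things, at (299,175) and (390,268). The first is larger and stands behind rack and tip box, so it is the one meant. I'll confirm that in an enlarged crop.

```bash
cat > h.py <<'E'
import numpy as np, cv2
from station import monitor, vision, arm
def P(cal):
    R,_=cv2.Rodrigues(np.array(cal['rvec'],float)); t=np.array(cal['tvec'],float).ravel()
    K=np.array([[cal['fx'],0,cal['cx']],[0,cal['fy'],cal['cy']],[0,0,1.]])
    return R,t,K
def unproj(cal,px,z):
    R,t,K=P(cal); px=np.atleast_2d(px).astype(float)
    d=(np.linalg.inv(K)@np.c_[px,np.ones(len(px))].T).T@R
    c=-R.T@t
    return c+d*((z-c[2])/d[:,2])[:,None]
def proj(cal,X):
    R,t,K=P(cal); p=(np.atleast_2d(X)@R.T+t)@K.T
    return p[:,:2]/p[:,2:]
E
python3 - <<'E'
from h import *
im=cv2.imread("pics/top0.png"); cal=vision.calibration("top"); print(cal)
c=cv2.resize(im[140:290,170:370],None,fx=4,fy=4,interpolation=cv2.INTER_CUBIC); cv2.imwrite("pics/top0c.png",c)
for px in ([200,253],[299,172]): print(unproj(cal,px,0), unproj(cal,np.array(px)+1,0))
E
```

```text
{'fx': 536.5366911184633, 'fy': 536.5366911184633, 'cx': 276.47952450471365, 'cy': 218.2623444468842, 'rvec': array([ 2.17573984, -2.12832731,  0.11914525]), 'tvec': array([  -4.94916724,  587.48902693, 1706.33762456])}
[[471.25719161 257.78839656   0.        ]] [[468.03975654 254.35779134   0.        ]]
[[749.64012462 -63.38889378   0.        ]] [[746.29801435 -66.79566118   0.        ]]
```

View pics/top0c.png

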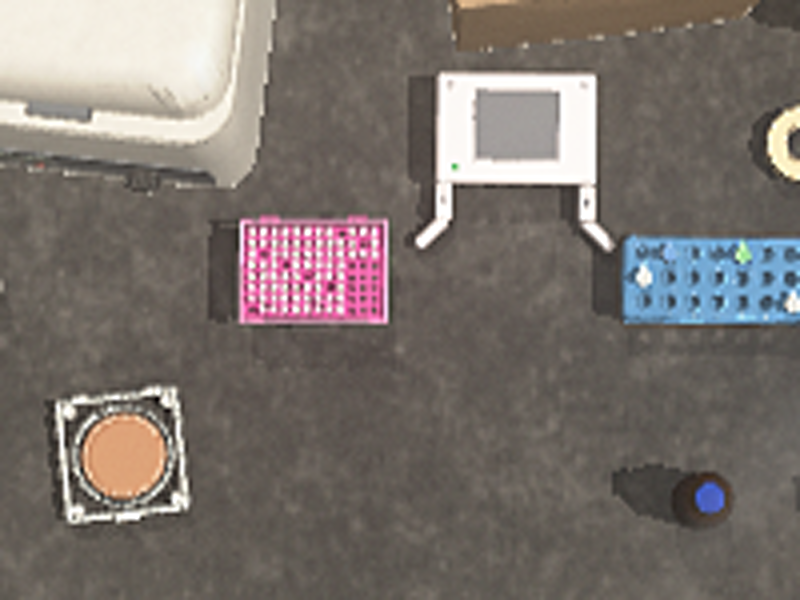

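The crop confirms it. The large white bay is at crop (517,130), opening towards the robot between tip box (240–388) and rack (from 623). The sample box is at crop (122,455), tilted about 5°. Next I'll fit the geometry.

```bash
python3 - <<'E'
from h import *
im=cv2.imread("pics/top0.png"); cal=vision.calibration("top")
def rect(mask,z,name):
    cs,_=cv2.findContours(mask.astype(np.uint8),cv2.RETR_EXTERNAL,cv2.CHAIN_APPROX_NONE)
    c=max(cs,key=cv2.contourArea).reshape(-1,2)
    w=unproj(cal,c,z)[:,:2].astype(np.float32)
    (cx,cy),(a,b),ang=cv2.minAreaRect(w); print(name,np.round([cx,cy,a,b,ang],1), w.min(0),w.max(0))
for th,z in (("bay",30),("hood",38),("sample_box",10),("tube_rack",36),("tip_box",48)):
    vision.camera("top")
    for d in vision.cut_out("top",th): 
        print(d['p'],d['mask'].sum()); rect(d['mask'],z,th)
g=im.astype(int); white=(g.min(2)>190)
m=np.zeros(white.shape,bool); m[150:205,265:330]=white[150:205,265:330]
m2=cv2.morphologyEx(m.astype(np.uint8),cv2.MORPH_CLOSE,np.ones((21,21)));
h=m2.copy(); h[187:]=0; rect(h,38,"hoodwhite")
# subpixel edges of hood: brightness profile
gray=im.min(2).astype(float)
def edge(pts_dir):
    pass
L=[];
for r in range(162,182):
    row=gray[r]; 
    def cross(a,b,step):
        for c in range(a,b,step):
            if (row[c]-150)*(row[c+step]-150)<=0 and row[c]!=row[c+step]: return c+step*(150-row[c])/(row[c+step]-row[c])
    L.append((r,cross(274,300,1),cross(325,295,-1)))
L=np.array([l for l in L if None not in l],float)
wl=unproj(cal,L[:,[1,0]],38); wr=unproj(cal,L[:,[2,0]],38)
for w in(wl,wr): p=np.polyfit(w[:,0],w[:,1],1); print("side y at x=750",np.polyval(p,750),"slope deg",np.degrees(np.arctan(p[0])))
B=[];
for c in list(range(284,315)):
    col=gray[:,c]; 
    r=next(r for r in range(150,175) if col[r+1]>150); a=r+(150-col[r])/(col[r+1]-col[r])
    r=next((r for r in range(200,175,-1) if col[r-1]>150),None); b=r-(150-col[r])/(col[r-1]-col[r])
    B.append((c,a,b))
B=np.array(B)
for k in(1,2):
    w=unproj(cal,B[:,[0,k]],38); p=np.polyfit(w[:,1],w[:,0],1); print("x at y=-64",np.polyval(p,-64),"slope deg",np.degrees(np.arctan(p[0])))
print(monitor.observe()['t'])
E
```

```text
0.96 1154
bay [717.9 -57.4 136.7 146.3  87.1] [ 648.329    -125.524155] [792.9367   14.36451]
0.83 699
bay [ 424.4 -361.4   97.9  105.1   10.7] [ 367.02585 -421.0452 ] [ 477.48364 -309.13684]
0.52 977
bay [ 6.194e+02 -2.245e+02  7.270e+01  1.496e+02  1.000e-01] [ 582.96155 -299.34222] [ 655.6824  -149.67786]
0.68 1229
hood [715.6 -60.8 156.4 144.   89.9] [ 643.48364 -138.89262] [787.7106    17.483772]
0.58 555
sample_box [460.7 252.3  84.8  74.6  42.6] [415.29147 216.14949] [500.36276 305.31506]
0.7 954
tube_rack [ 620.7 -223.8   69.1  149.5    0.7] [ 585.36646 -298.351  ] [ 654.6404 -148.8335]
0.58 932
tip_box [620.9  99.4  85.  120.    1.2] [577.2127   39.80886] [664.2254  159.96681]
hoodwhite [741.3 -60.7  93.6 127.8   0.8] [ 693.62756 -125.1939 ] [787.51245     3.2494986]
side y at x=750 3.984579588471311 slope deg 0.14404208747085914
side y at x=750 -126.48535373266986 slope deg 0.5258952842882362
x at y=-64 790.5285791872159 slope deg 0.34346796435504473
x at y=-64 696.9387876081252 slope deg -0.8203184875528625
1.5
```

step_arm([
  [[0,0,-64.8],[0.213,-0.2,-0.1],0.2],
  [[0,0,-64.8],[0.213,-0.2,-0.1],0.2],
  [[0,0,-64.8],[0.213,-0.2,-0.1],0.2],
  [[0,0,-64.8],[0.213,-0.2,-0.1],0.2],
  [[0,0,-64.8],[0.213,-0.2,-0.1],0.2],
  [[0,0,-64.8],[0.213,-0.2,-0.1],0.2],
  [[0,0,-64.8],[0.213,-0.2,-0.1],0.2],
  [[0,0,-64.8],[0.213,-0.2,-0.1],0.2],
  [[0,0,-64.8],[0.213,-0.2,-0.1],0.2],
  [[0,0,-64.8],[0.213,-0.2,-0.1],0.2],
  [[0,0,-64.8],[0.213,-0.2,-0.1],0.2],
  [[0,0,-64.8],[0.213,-0.2,-0.1],0.2],
])

```text
t: 2.7
ee_pos: [468.2, 343.3, 131.5]
tool_rot: [0.706, 0.708, 0.0, 0.0]
ft_force: [-1.1, 0.5, 0.1]
opening: 51.5
```

```bash
python3 - <<'E'
from h import *
print(monitor.observe())
cal=vision.calibration("wrist");im=vision.camera("wrist"); cv2.imwrite("pics/w1.png",im); print(cal)
im=vision.camera("top"); cv2.imwrite("pics/t1.png",cv2.resize(im[130:330,120:380],None,fx=3,fy=3,interpolation=cv2.INTER_CUBIC))
E
```

```text
{'t': 2.7, 'joint_positions': array([5.13725398e-01, 4.37368650e-01, 1.66302788e+00, 5.83819379e-05,
       1.04090789e+00, 5.11741481e-01]), 'qvel': array([-0.00059591,  0.00019598, -0.00142924, -0.00103234,  0.00220553,
        0.00680422]), 'joint_efforts': array([-1.36965397e-01, -5.31307054e+01, -2.32288939e+01, -7.22012075e-03,
       -2.45571122e-03, -1.71937421e-02]), 'ee_pos': array([468.18365549, 343.31061067, 131.49746739]), 'tool_rot': array([7.06415446e-01, 7.07797426e-01, 1.45576165e-04, 1.45510859e-05]), 'ft_force': array([-1.06789556,  0.54448847,  0.07160757]), 'torque': array([-0.00151636,  0.04549412,  0.012538  ]), 'opening': 51.46013306418387}
{'fx': 373.84457673560627, 'fy': 373.84457673560627, 'cx': 276.9089191569203, 'cy': 210.56052628222082, 'rvec': array([-2.80648522e+00, -6.23738954e-04, -2.89092922e-03]), 'tvec': array([-468.63404983,  314.73523066,  399.01578051])}
```

View pics/w1.png

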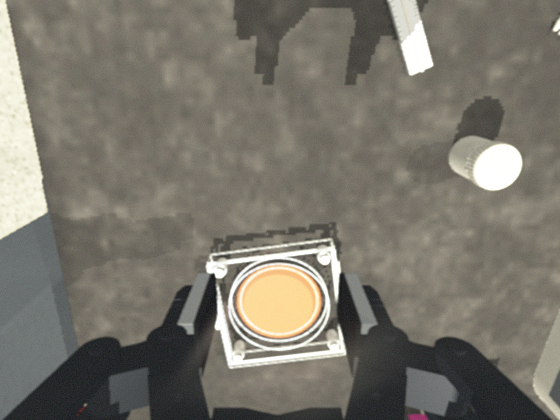

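View pics/t1.png

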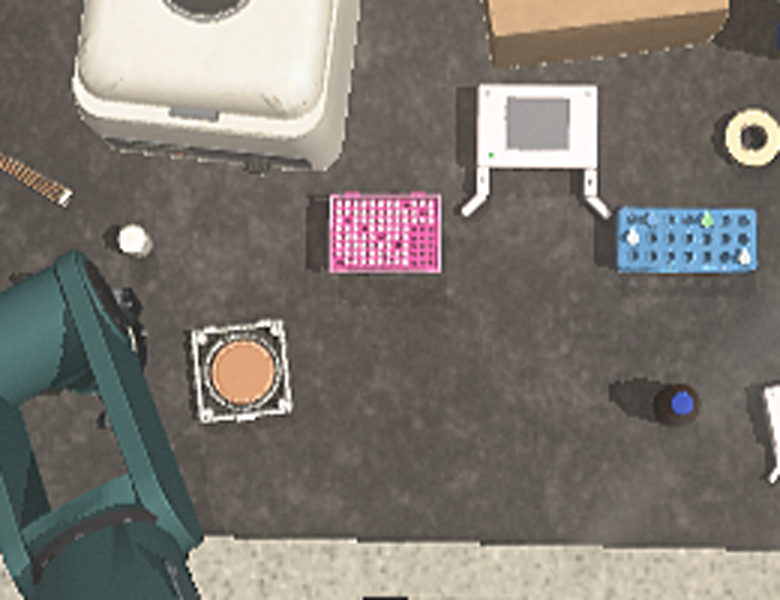

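The wrist view shows the box with corners near (212,252), (337,241), (345,355) and (229,366), with the jar to the right at (495,165). The top view shows the arm left of the box with nothing moved. I'll locate the box from those corners.

```bash
python3 - <<'E'
from h import *
cal=vision.calibration("wrist")
w=unproj(cal,[[212,252],[337,241],[345,355],[229,366]],20); print(w.round(1), w.mean(0))
for i in range(4): d=w[(i+1)%4]-w[i]; print(np.hypot(*d[:2]),np.degrees(np.arctan2(d[1],d[0])))
cal=vision.calibration("top"); c=np.array([[190,332],[282,319],[292,411],[201,423]])/3+[120,130]
w=unproj(cal,c,20); print(w.mean(0))
E
```

```text
[[419.8 307.4  20. ]
 [512.9 316.3  20. ]
 [525.1 212.9  20. ]
 [428.1 201.7  20. ]] [471.44930073 259.56780462  20.        ]
93.55025697853176 5.468936469125018
104.11239462818341 -83.29900888182306
97.62682364806163 -173.41615268943661
106.003528567434 94.48544145929048
[467.92172859 253.25056735  20.        ]
```

step_arm([
  [[0,0,0],[0,0,-0.03],0.2],
  [[0,0,0],[0,0,-0.06],0.2],
  [[0,0,0],[0,0,-0.09],0.2],
  [[0,0,0],[0,0,-0.115],0.2],
  [[0,0,0],[0,0,-0.126],0.2],
  [[0,0,0],[0,0,-0.126],0.2],
  [[0,0,0],[0,0,-0.126],0.2],
])

```text
t: 3.5
ee_pos: [469.0, 343.3, 6.0]
tool_rot: [0.707, 0.707, 0.0, 0.0]
ft_force: [0.8, -0.0, 0.7]
opening: 51.3
```

step_arm([
  [[0,0,0],[0,-0.006,0],0.2],
  [[0,0,0],[0,-0.012,0],0.2],
  [[0,0,0],[0.0,-0.016,0],0.2],
  [[0,0,0],[0.0,-0.02,0],0.2],
  [[0,0,0],[0.0,-0.024,0],0.2],
  [[0,0,0],[0.0,-0.028,0],0.2],
  [[0,0,0],[0.0,-0.032,0],0.2],
  [[0,0,0],[0.0,-0.036,0],0.2],
  [[0,0,0],[0.0,-0.04,0],0.2],
  [[0,0,0],[0.0,-0.044,0],0.2],
  [[0,0,0],[0.0,-0.048,0],0.2],
  [[0,0,0],[0.0,-0.052,0],0.2],
])

```text
t: 4.7
ee_pos: [468.5, 290.9, 5.5]
tool_rot: [0.707, 0.707, 0.0, -0.0]
ft_force: [0.1, 5.1, 3.8]
opening: 51.3
```

```bash
python3 - <<'E'
from h import *
print(monitor.observe()['ft_force'])
im=vision.camera("top"); cv2.imwrite("pics/t2.png",cv2.resize(im[130:330,120:380],None,fx=3,fy=3,interpolation=cv2.INTER_CUBIC))
im=vision.camera("wrist"); cv2.imwrite("pics/w2.png",im)
E
```

```text
[0.07313912 5.09221681 3.77677016]
```

View pics/t2.png

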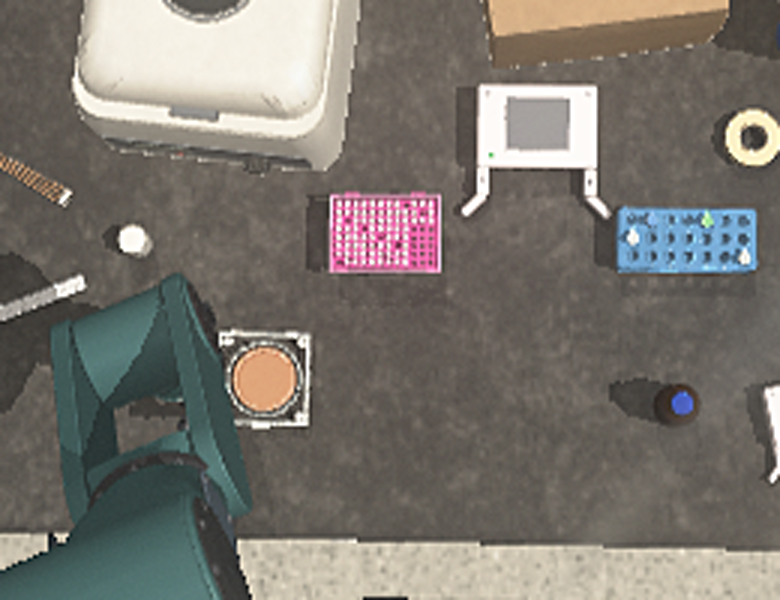

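View pics/w2.png

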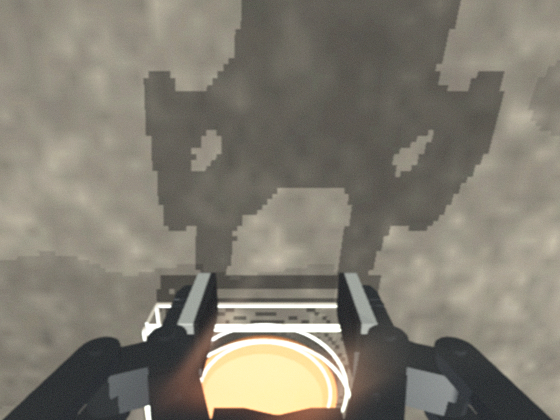

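```bash
python3 - <<'E'
from h import *
cal=vision.calibration("top")
c=np.array([[220,333],[311,333],[309,427],[229,427],[310,380]])/3+[120,130]
print(unproj(cal,c,20).round(1))
cal=vision.calibration("wrist")
print(proj(cal,[[468,281,20],[468,281,0],[420,281,20],[516,281,20]]).round())
E
```

```text
[[508.8 278.1  20. ]
 [511.  178.9  20. ]
 [409.2 177.5  20. ]
 [407.3 264.1  20. ]
 [459.9 178.2  20. ]]
[[277. 327.]
 [277. 300.]
 [159. 327.]
 [395. 327.]]
```

step_arm([
  [[0,0,0],[0,-0.006,0],0.2],
  [[0,0,0],[0,-0.013,0],0.2],
  [[0,0,0],[0.0,-0.02,0],0.2],
  [[0,0,0],[0.001,-0.028,0],0.2],
  [[0,0,0],[0.001,-0.036,0],0.2],
  [[0,0,0],[0.002,-0.044,0],0.2],
  [[0,0,0],[0.002,-0.052,0],0.2],
  [[0,0,0],[0.003,-0.06,0],0.2],
  [[0,0,0],[0.003,-0.068,0],0.2],
  [[0,0,0],[0.004,-0.076,0],0.2],
  [[0,0,0],[0.004,-0.084,0],0.2],
  [[0,0,0],[0.004,-0.092,0],0.2],
])

```text
t: 6.0
ee_pos: [472.4, 198.1, 5.2]
tool_rot: [0.707, 0.707, -0.0, -0.0]
ft_force: [0.0, 3.5, 2.4]
opening: 51.6
```

```bash
python3 - <<'E'
from h import *
im=vision.camera("top"); cv2.imwrite("pics/t3.png",cv2.resize(im[130:330,120:380],None,fx=3,fy=3,interpolation=cv2.INTER_CUBIC))
E
```

```text
(no output)
```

View pics/t3.png

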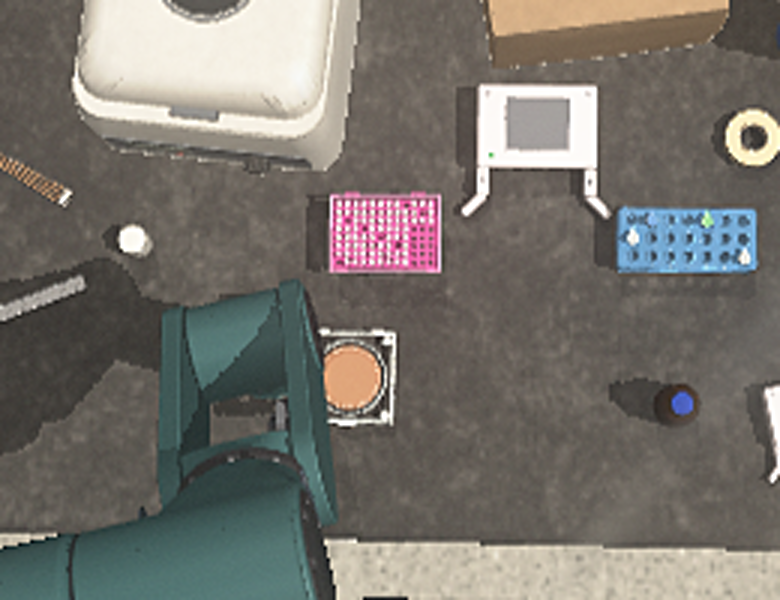

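The box is square to the fingers (right edge at column 396) and follows them. I'll carry on.

step_arm([
  [[0,0,0],[0,-0.006,0],0.2],
  [[0,0,0],[0,-0.013,0],0.2],
  [[0,0,0],[0.001,-0.021,0],0.2],
  [[0,0,0],[0.001,-0.03,0],0.2],
  [[0,0,0],[0.001,-0.039,0],0.2],
  [[0,0,0],[0.002,-0.048,0],0.2],
  [[0,0,0],[0.002,-0.057,0],0.2],
  [[0,0,0],[0.003,-0.066,0],0.2],
  [[0,0,0],[0.003,-0.075,0],0.2],
  [[0,0,0],[0.004,-0.084,0],0.2],
  [[0,0,0],[0.004,-0.092,0],0.2],
  [[0,0,0],[0.004,-0.1,0],0.2],
])

```text
t: 7.25
ee_pos: [476.5, 98.2, 5.3]
tool_rot: [0.707, 0.707, 0.0, -0.0]
ft_force: [0.4, 1.6, -1.1]
opening: 51.2
```

step_arm([
  [[0,0,0],[0,-0.008,0],0.2],
  [[0,0,0],[0,-0.016,0],0.2],
  [[0,0,0],[0.001,-0.024,0],0.2],
  [[0,0,0],[0.001,-0.032,0],0.2],
  [[0,0,0],[0.001,-0.04,0],0.2],
  [[0,0,0],[0.001,-0.048,0],0.2],
  [[0,0,0],[0.001,-0.056,0],0.2],
  [[0,0,0],[0.001,-0.064,0],0.2],
  [[0,0,0],[0.001,-0.072,0],0.2],
  [[0,0,0],[0.001,-0.078,0],0.2],
  [[0,0,0],[0.001,-0.084,0],0.2],
  [[0,0,0],[0.001,-0.088,0],0.2],
])

```text
t: 8.45
ee_pos: [477.4, 10.3, 5.3]
tool_rot: [0.707, 0.707, -0.0, -0.0]
ft_force: [0.3, 2.4, -1.1]
opening: 51.2
```

```bash
python3 - <<'E'
from h import *
im=vision.camera("top"); cv2.imwrite("pics/t4.png",cv2.resize(im[140:290,210:370],None,fx=5,fy=4,interpolation=cv2.INTER_CUBIC))
E
```

```text
(no output)
```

View pics/t4.png

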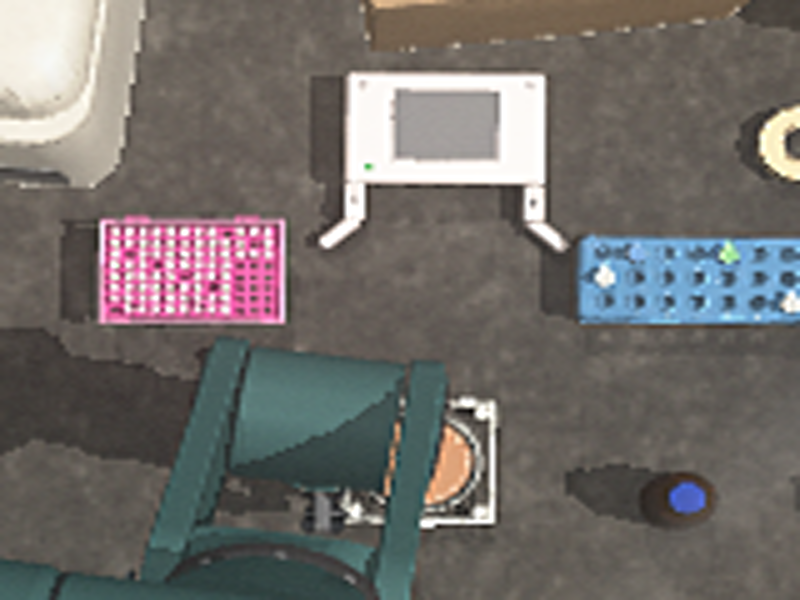

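```bash
python3 - <<'E'
from h import *
cal=vision.calibration("top")
c=np.array([[497,403],[496,525],[345,518]])/[5,4]+[210,140]
print(unproj(cal,c,15).round(1))
c=np.array([[364,205],[526,205],[348,205],[542,205],[320,245],[568,248]])/[5,4]+[210,140]
print(unproj(cal,c,22).round(1))
c=np.array([[286,300],[581,300]])/[5,4]+[210,140]
print(unproj(cal,c[:1],48).round(1),unproj(cal,c[1:],36).round(1))
E
```

```text
[[ 518.3 -101.    15. ]
 [ 419.1 -101.8   15. ]
 [ 422.6   -3.7   15. ]]
[[ 6.793e+02 -1.060e+01  2.200e+01]
 [ 6.815e+02 -1.172e+02  2.200e+01]
 [ 6.791e+02 -1.000e-01  2.200e+01]
 [ 6.817e+02 -1.278e+02  2.200e+01]
 [ 6.454e+02  1.760e+01  2.200e+01]
 [ 6.463e+02 -1.453e+02  2.200e+01]]
[[596.  38.  48.]] [[ 601.6 -153.2   36. ]]
```

step_arm([
  [[0,0,0],[0,-0.004,0],0.2],
  [[0,0,0],[0,-0.008,0],0.2],
  [[0,0,0],[0,-0.011,0],0.2],
  [[0,0,0],[0,-0.011,0],0.2],
  [[0,0,0],[0,0.005,0],0.2],
  [[0,0,0],[0,0.02,0],0.2],
  [[0,0,0],[0,0.03,0],0.2],
  [[0,0,0],[0,0.03,0.05],0.2],
  [[0,0,0],[0,0.03,0.1],0.2],
  [[0,0,0],[0,0.03,0.13],0.2],
])

```text
t: 9.5
ee_pos: [478.6, 40.9, 138.1]
tool_rot: [0.707, 0.707, 0.001, 0.001]
ft_force: [0.7, -0.4, 0.2]
opening: 50.9
```

step_arm([
  [[0,0,90],[-0.086,-0.103,0],0.2],
  [[0,0,90],[-0.086,-0.103,0],0.2],
  [[0,0,90],[-0.086,-0.103,0],0.2],
  [[0,0,90],[-0.086,-0.103,0],0.2],
  [[0,0,90],[-0.086,-0.103,0],0.2],
  [[0,0,90],[-0.086,-0.103,0],0.2],
  [[0,0,90],[-0.086,-0.103,0],0.2],
  [[0,0,90],[-0.086,-0.103,0],0.2],
  [[0,0,90],[-0.086,-0.103,0],0.2],
  [[0,0,90],[-0.086,-0.103,0],0.2],
  [[0,0,90],[-0.086,-0.103,0],0.2],
  [[0,0,90],[-0.086,-0.103,0],0.2],
])

```text
t: 10.7
ee_pos: [391.4, -62.2, 135.3]
tool_rot: [-0.001, 1.0, -0.0, -0.0]
ft_force: [0.4, -0.3, 0.3]
opening: 51.2
```

```bash
python3 - <<'E'
from h import *
print(monitor.observe()['joint_positions'])
im=vision.camera("top"); cv2.imwrite("pics/t5.png",cv2.resize(im[140:290,210:370],None,fx=5,fy=4,interpolation=cv2.INTER_CUBIC))
im=vision.camera("wrist"); cv2.imwrite("pics/w5.png",im)
E
```

```text
[-3.31938039e-01  1.98568329e-01  2.04369216e+00 -6.04976071e-04
  8.99206863e-01 -1.90371415e+00]
```

View pics/t5.png

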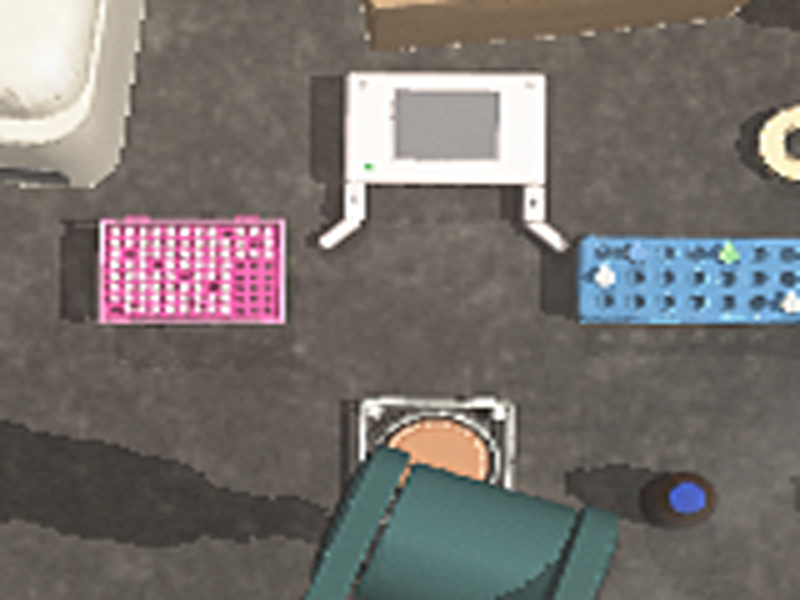

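View pics/w5.png

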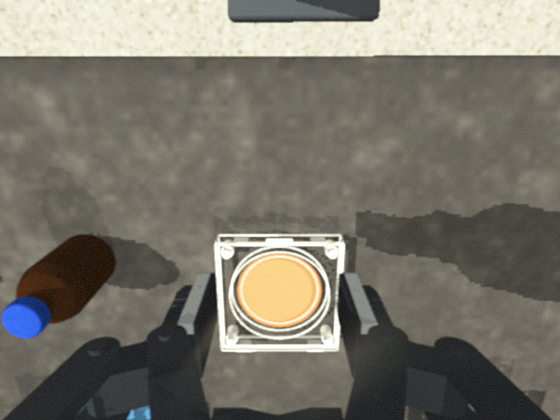

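```bash
python3 - <<'E'
from h import *
cal=vision.calibration("top")
c=np.array([[361,403],[516,403],[361,450],[515,480]])/[5,4]+[210,140]
print(unproj(cal,c,18).round(1))
cal=vision.calibration("wrist")
print(unproj(cal,[[216,236],[344,236],[220,350],[341,350]],20).round(1), unproj(cal,[[216,350],[341,350]],0).round(1))
E
```

```text
[[ 516.1  -12.1   18. ]
 [ 518.4 -113.2   18. ]
 [ 477.8  -12.9   18. ]
 [ 455.7 -113.5   18. ]]
[[ 416.6 -107.5   20. ]
 [ 416.9  -11.7   20. ]
 [ 520.6 -110.2   20. ]
 [ 521.    -8.4   20. ]] [[ 537.2 -117.6    0. ]
 [ 537.6   -4.4    0. ]]
```

step_arm([
  [[0,0,0],[0,0,-0.03],0.2],
  [[0,0,0],[0,0,-0.06],0.2],
  [[0,0,0],[0,0,-0.09],0.2],
  [[0,0,0],[0,0,-0.115],0.2],
  [[0,0,0],[0,0,-0.13],0.2],
  [[0,0,0],[0,0,-0.13],0.2],
  [[0,0,0],[0.005,0,-0.13],0.2],
  [[0,0,0],[0.01,0,-0.13],0.2],
  [[0,0,0],[0.015,0,-0.13],0.2],
  [[0,0,0],[0.02,0,-0.13],0.2],
  [[0,0,0],[0.025,0,-0.13],0.2],
  [[0,0,0],[0.03,0,-0.13],0.2],
])

```text
t: 12.0
ee_pos: [419.3, -61.4, 5.4]
tool_rot: [-0.0, 1.0, 0.0, -0.002]
ft_force: [-5.6, -0.1, 5.4]
opening: 50.8
```

step_arm([
  [[0,0,0],[0.006,0,0],0.2],
  [[0,0,0],[0.012,0,0],0.2],
  [[0,0,0],[0.018,0,0],0.2],
  [[0,0,0],[0.025,0,0],0.2],
  [[0,0,0],[0.032,0,0],0.2],
  [[0,0,0],[0.039,0,0],0.2],
  [[0,0,0],[0.046,0,0],0.2],
  [[0,0,0],[0.053,0,0],0.2],
  [[0,0,0],[0.06,0,0],0.2],
  [[0,0,0],[0.067,0,0],0.2],
  [[0,0,0],[0.074,0,0],0.2],
  [[0,0,0],[0.08,0,0],0.2],
])

```text
t: 13.2
ee_pos: [499.5, -61.5, 5.3]
tool_rot: [-0.0, 1.0, 0.0, -0.002]
ft_force: [-6.1, 0.0, 3.2]
opening: 51.2
```

```bash
python3 - <<'E'
from h import *
print(monitor.observe()['ft_force'])
im=vision.camera("top"); cv2.imwrite("pics/t6.png",cv2.resize(im[140:290,210:370],None,fx=5,fy=4,interpolation=cv2.INTER_CUBIC))
im=vision.camera("wrist"); cv2.imwrite("pics/w6.png",im)
E
```

```text
[-6.08124979  0.04475221  3.20967621]
```

View pics/t6.png

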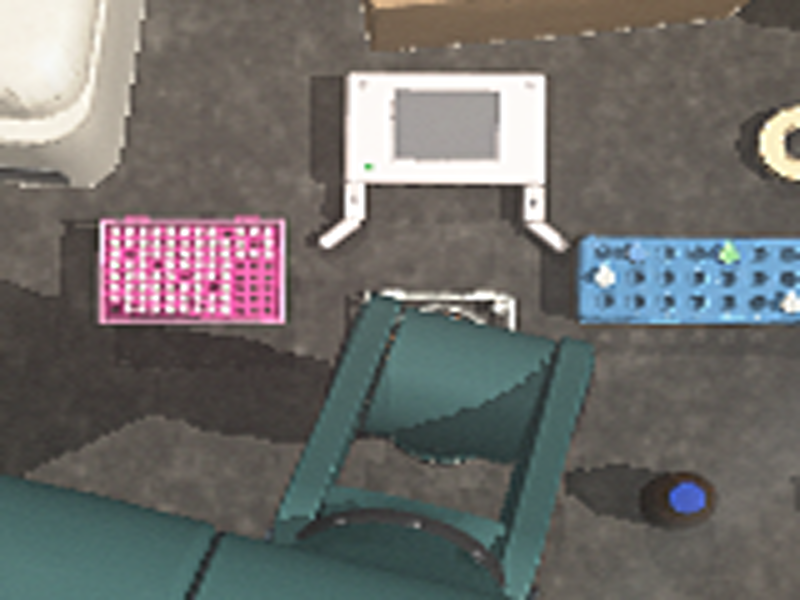

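View pics/w6.png

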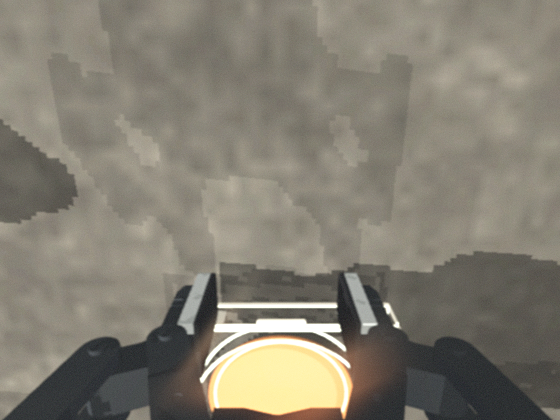

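```bash
python3 - <<'E'
from h import *
cal=vision.calibration("top")
for z in (0,20):
  c=np.array([[357,298],[516,298],[515,325]])/[5,4]+[210,140]
  print(unproj(cal,c,z).round(1))
im=cv2.imread("pics/t6.png"); cv2.imwrite("pics/t6b.png",cv2.resize(im[160:340,280:620],None,fx=2.3,fy=2.3,interpolation=cv2.INTER_CUBIC))
E
```

```text
[[ 604.8   -7.5    0. ]
 [ 607.1 -113.     0. ]
 [ 584.5 -112.6    0. ]]
[[ 602.2   -7.6   20. ]
 [ 604.4 -111.9   20. ]
 [ 582.2 -111.5   20. ]]
```

View pics/t6b.png

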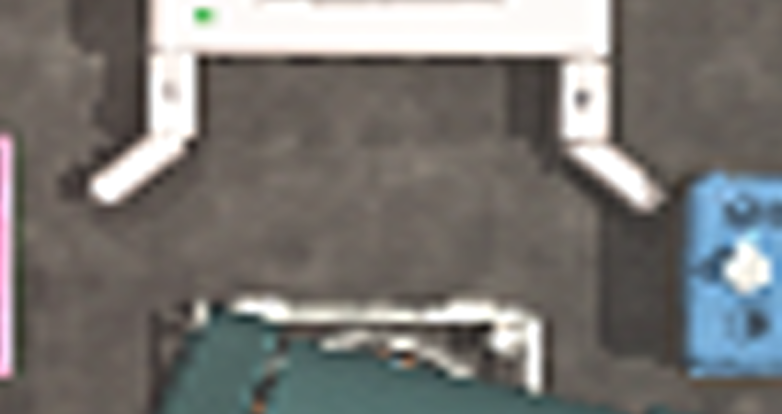

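step_arm([
  [[0,0,0],[0.004,0,0.0005],0.2],
  [[0,0,0],[0.01,-0.0003,0.001],0.2],
  [[0,0,0],[0.016,-0.0006,0.001],0.2],
  [[0,0,0],[0.022,-0.001,0.001],0.2],
  [[0,0,0],[0.028,-0.0013,0.001],0.2],
  [[0,0,0],[0.034,-0.0015,0.001],0.2],
  [[0,0,0],[0.04,-0.0015,0.001],0.2],
  [[0,0,0],[0.046,-0.0015,0.001],0.2],
  [[0,0,0],[0.052,-0.0015,0.001],0.2],
  [[0,0,0],[0.056,-0.0015,0.001],0.2],
])

```text
t: 14.3
ee_pos: [558.1, -63.7, 6.3]
tool_rot: [0.0, 1.0, -0.0, 0.0]
ft_force: [-3.3, 0.7, 0.6]
opening: 51.6
```

```bash
python3 - <<'E'
from h import *
print(monitor.observe()['ft_force'])
im=vision.camera("top"); cv2.imwrite("pics/t7.png",cv2.resize(im[175:225,265:340],None,fx=10,fy=10,interpolation=cv2.INTER_CUBIC))
E
```

```text
[-3.25105943  0.69884701  0.5580542 ]
```

View pics/t7.png

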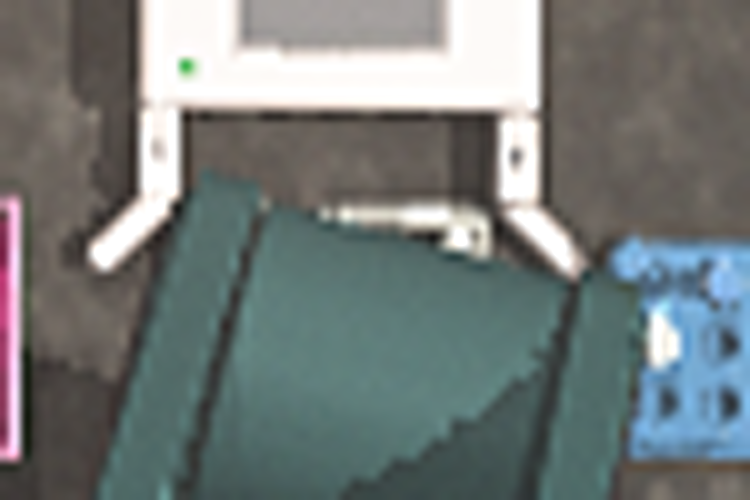

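Box front is just short of the mouth. Its right edge (col 490) is about 3 mm inside the right rail (col 500), so it is centred. I'll continue.

step_arm([
  [[0,0,0],[0.004,0,0],0.2],
  [[0,0,0],[0.008,0,0],0.2],
  [[0,0,0],[0.012,0,0],0.2],
  [[0,0,0],[0.016,0,0],0.2],
  [[0,0,0],[0.02,0,0],0.2],
])

```text
t: 14.85
ee_pos: [577.2, -63.5, 6.2]
tool_rot: [0.0, 1.0, 0.0, -0.0]
ft_force: [-4.3, -0.1, 1.7]
opening: 51.4
```

step_arm([
  [[0,0,0],[0.004,0,0],0.2],
  [[0,0,0],[0.008,0,0],0.2],
  [[0,0,0],[0.012,0,0],0.2],
  [[0,0,0],[0.015,0,0],0.2],
  [[0,0,0],[0.017,0,0],0.2],
])

```text
t: 15.35
ee_pos: [595.1, -63.7, 6.2]
tool_rot: [-0.0, 1.0, -0.0, 0.0]
ft_force: [-3.3, -0.5, 0.4]
opening: 51.1
```

step_arm([
  [[0,0,0],[0.001,0,0],0.2],
  [[0,0,0],[0.002,0,0],0.2],
  [[0,0,0],[0.003,0,0],0.2],
])

```text
t: 15.65
ee_pos: [597.1, -63.6, 6.3]
tool_rot: [-0.0, 1.0, -0.0, -0.0]
ft_force: [-2.6, -0.5, 1.2]
opening: 50.8
```

step_arm([
  [[0,0,0],[0.001,0,0],0.2],
  [[0,0,0],[0.002,0,0],0.2],
  [[0,0,0],[0.003,0,0],0.2],
])

```text
t: 15.95
ee_pos: [600.7, -63.6, 6.2]
tool_rot: [0.0, 1.0, -0.0, 0.0]
ft_force: [-1.3, 0.6, -0.5]
opening: 51.2
```

step_arm([
  [[0,0,0],[0.001,0,0],0.2],
  [[0,0,0],[0.002,0,0],0.2],
  [[0,0,0],[0.003,0,0],0.2],
])

```text
t: 16.25
ee_pos: [603.5, -63.6, 6.3]
tool_rot: [0.0, 1.0, -0.0, -0.0]
ft_force: [-2.9, -0.1, -0.2]
opening: 50.9
```

step_arm([
  [[0,0,0],[0.001,0,0],0.2],
  [[0,0,0],[0.002,0,0],0.2],
])

```text
t: 16.45
ee_pos: [604.4, -63.6, 6.2]
tool_rot: [-0.0, 1.0, -0.0, -0.001]
ft_force: [-7.1, -1.5, 5.0]
opening: 51.1
```

step_arm([
  [[0,0,0],[0.001,0,0],0.2],
  [[0,0,0],[0.002,0,0],0.2],
])

```text
t: 16.65
ee_pos: [605.0, -63.5, 6.2]
tool_rot: [-0.0, 1.0, 0.0, -0.002]
ft_force: [-8.9, -1.2, 8.8]
opening: 51.3
```

step_arm([
  [[0,0,0],[0.001,0,0],0.2],
  [[0,0,0],[0.002,0,0],0.2],
])

```text
t: 16.85
ee_pos: [605.5, -63.5, 6.2]
tool_rot: [-0.0, 1.0, 0.0, -0.004]
ft_force: [-12.8, -2.4, 10.6]
opening: 51.0
```

step_arm([
  [[0,0,0],[0,0,0.0005],0.2],
  [[0,0,0],[0,0,0.001],0.2],
])

```text
t: 17.05
ee_pos: [607.0, -63.5, 6.6]
tool_rot: [-0.0, 1.0, 0.0, -0.002]
ft_force: [-6.2, -0.9, -0.8]
opening: 51.3
```

```bash
python3 - <<'E'
from h import *
for i in range(3):
  im=vision.camera("wrist"); s=monitor.observe(); print(s['t'],s['ft_force'],s['torque'],s['ee_pos'],s['tool_rot'])
cv2.imwrite("pics/w8.png",im)
E
```

```text
17.1 [-7.04754579 -1.28413218 -1.84008957] [-0.17237964  0.9919619   0.0128774 ] [607.07925556 -63.50861301   6.62808951] [-1.31838298e-04  9.99997624e-01  1.27685462e-04 -2.17221888e-03]
17.15 [-5.73331782 -1.62912651 -1.39925696] [-0.20200293  1.04562057 -0.00235683] [607.03679187 -63.50383236   6.50195609] [-1.38715613e-04  9.99997489e-01  1.26779438e-04 -2.23301693e-03]
17.2 [-6.62908642 -0.866314   -1.27383479] [-0.24436432  1.04146898  0.03360457] [606.97741777 -63.49277035   6.41510441] [-1.32511967e-04  9.99997322e-01  1.47524680e-04 -2.30559234e-03]
```

View pics/w8.png

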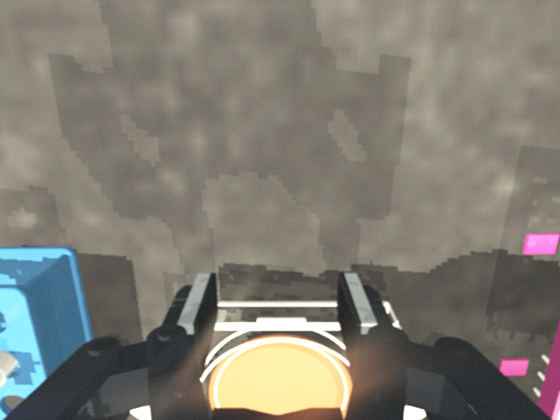

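step_arm([
  [[0,0,0],[0.0005,0,0.0002],0.2],
  [[0,0,0],[0.001,0,0.0004],0.2],
])

```text
t: 17.4
ee_pos: [607.6, -63.5, 6.7]
tool_rot: [-0.0, 1.0, 0.0, -0.003]
ft_force: [-7.2, -1.5, -2.8]
opening: 51.3
```

step_arm([
  [[0,0,0],[0.0005,0,0],0.2],
  [[0,0,0],[0.001,0,0],0.2],
])

```text
t: 17.6
ee_pos: [608.0, -63.4, 6.5]
tool_rot: [-0.0, 1.0, 0.0, -0.003]
ft_force: [-8.2, -2.0, -1.2]
opening: 51.1
```

step_arm([
  [[0,0,0],[0.0005,0,0.0001],0.2],
  [[0,0,0],[0.001,0,0.0002],0.2],
])

```text
t: 17.8
ee_pos: [608.5, -63.4, 6.5]
tool_rot: [-0.0, 1.0, 0.0, -0.004]
ft_force: [-8.6, -1.2, -1.1]
opening: 50.9
```

```bash
python3 - <<'E'
from h import *
for i in range(3):
  im=vision.camera("top"); s=monitor.observe(); print(s['t'],s['ft_force'].round(1),s['ee_pos'].round(2))
E
```

```text
17.85 [-9.8 -2.3 -0.8] [608.46 -63.41   6.56]
17.9 [-9.  -1.8 -1.2] [608.39 -63.41   6.52]
17.95 [-9.3 -1.4 -0.8] [608.35 -63.39   6.5 ]
```

step_arm([
  [[0,0,0],[-0.0005,0,0],0.2],
  [[0,0,0],[-0.001,0,0],0.2],
])

```text
t: 18.15
ee_pos: [607.8, -63.4, 6.6]
tool_rot: [-0.0, 1.0, 0.0, -0.003]
ft_force: [-8.8, -1.8, -1.5]
opening: 51.1
```

step_arm([
  [[0,0,0],[-0.0005,0,0],0.2],
  [[0,0,0],[-0.001,0,0],0.2],
])

```text
t: 18.35
ee_pos: [607.3, -63.5, 6.7]
tool_rot: [-0.0, 1.0, 0.0, -0.003]
ft_force: [-7.4, -1.0, -1.1]
opening: 51.4
```

step_arm([
  [[0,0,0],[-0.0005,0,0],0.2],
  [[0,0,0],[-0.001,0,0],0.2],
])

```text
t: 18.55
ee_pos: [606.9, -63.5, 6.9]
tool_rot: [-0.0, 1.0, 0.0, -0.002]
ft_force: [-6.2, -1.3, -2.3]
opening: 51.6
```

step_arm([
  [[0,0,0],[-0.0005,0,0],0.2],
  [[0,0,0],[-0.001,0,0],0.2],
])

```text
t: 18.75
ee_pos: [606.5, -63.5, 7.1]
tool_rot: [-0.0, 1.0, 0.0, -0.002]
ft_force: [-5.8, -1.3, -1.2]
opening: 51.1
```

step_arm([
  [[0,0,0],[-0.0005,0,0],0.2],
  [[0,0,0],[-0.001,0,-0.0002],0.2],
])

```text
t: 18.95
ee_pos: [606.4, -63.6, 7.2]
tool_rot: [-0.0, 1.0, 0.0, -0.001]
ft_force: [-4.3, -1.3, -2.0]
opening: 51.3
```

step_arm([
  [[0,0,0],[-0.0005,0,0],0.2],
  [[0,0,0],[-0.001,0,-0.0002],0.2],
])

```text
t: 19.15
ee_pos: [606.2, -63.6, 7.3]
tool_rot: [-0.0, 1.0, -0.0, -0.0]
ft_force: [-4.2, -0.2, -1.6]
opening: 51.3
```

step_arm([
  [[0,0,0],[-0.0005,0,0],0.2],
  [[0,0,0],[-0.001,0,-0.0002],0.2],
])

```text
t: 19.35
ee_pos: [605.9, -63.6, 7.4]
tool_rot: [-0.0, 1.0, -0.0, 0.0]
ft_force: [-2.8, 0.3, -2.6]
opening: 51.5
```

step_arm([
  [[0,0,0],[-0.0005,0,0],0.2],
  [[0,0,0],[-0.001,0,-0.0002],0.2],
])

```text
t: 19.55
ee_pos: [605.3, -63.8, 7.3]
tool_rot: [-0.0, 1.0, -0.0, 0.001]
ft_force: [-2.7, 0.6, -1.4]
opening: 50.9
```

step_arm([
  [[0,0,0],[-0.001,0,-0.0003],0.2],
  [[0,0,0],[-0.0015,0,-0.0006],0.2],
])

```text
t: 19.75
ee_pos: [604.6, -63.9, 7.1]
tool_rot: [0.0, 1.0, -0.0, 0.002]
ft_force: [-0.7, -0.6, 0.2]
opening: 51.3
```

step_arm([
  [[0,0,0],[-0.001,0,0],0.2],
  [[0,0,0],[-0.002,0,0],0.2],
])

```text
t: 19.95
ee_pos: [601.7, -63.8, 6.8]
tool_rot: [0.0, 1.0, -0.0, 0.001]
ft_force: [-0.2, 0.5, 0.1]
opening: 51.0
```

step_arm([
  [[0,0,0],[-0.001,0,0],0.2],
  [[0,0,0],[-0.002,0,0],0.2],
])

```text
t: 20.15
ee_pos: [599.0, -63.6, 6.6]
tool_rot: [0.0, 1.0, -0.0, 0.0]
ft_force: [-0.4, -0.4, 0.3]
opening: 51.3
```

step_arm([
  [[0,0,0],[0.002,0,0],0.2],
  [[0,0,0],[0.004,0,0],0.2],
  [[0,0,0],[0.005,0,0],0.2],
])

```text
t: 20.45
ee_pos: [604.4, -63.7, 6.5]
tool_rot: [-0.0, 1.0, -0.0, 0.0]
ft_force: [0.9, -0.5, 0.3]
opening: 51.0
```

step_arm([
  [[0,0,0],[0.0005,0,0.0001],0.2],
  [[0,0,0],[0.001,0,0.0002],0.2],
])

```text
t: 20.65
ee_pos: [604.9, -63.6, 6.6]
tool_rot: [-0.0, 1.0, -0.0, -0.0]
ft_force: [-0.4, -0.2, 0.4]
opening: 51.2
```

step_arm([
  [[0,0,0],[0.0005,0,0.0001],0.2],
  [[0,0,0],[0.001,0,0.0002],0.2],
])

```text
t: 20.85
ee_pos: [604.9, -63.6, 6.6]
tool_rot: [-0.0, 1.0, -0.0, -0.001]
ft_force: [-3.0, -0.4, 0.2]
opening: 51.2
```

step_arm([
  [[0,0,0],[0.0005,0,0.0001],0.2],
  [[0,0,0],[0.001,0,0.0002],0.2],
])

```text
t: 21.05
ee_pos: [605.2, -63.4, 6.6]
tool_rot: [-0.0, 1.0, 0.0, -0.002]
ft_force: [-5.2, -0.6, 0.8]
opening: 51.0
```

step_arm([
  [[0,0,0],[0.0005,0,0.0001],0.2],
  [[0,0,0],[0.001,0,0.0002],0.2],
])

```text
t: 21.25
ee_pos: [605.8, -63.3, 6.6]
tool_rot: [-0.0, 1.0, 0.0, -0.002]
ft_force: [-5.6, -1.1, -1.0]
opening: 51.2
```

step_arm([
  [[0,0,0],[0.0005,0,0.0001],0.2],
  [[0,0,0],[0.001,0,0.0002],0.2],
])

```text
t: 21.45
ee_pos: [606.4, -63.3, 6.7]
tool_rot: [-0.0, 1.0, 0.0, -0.002]
ft_force: [-7.1, -2.1, -0.6]
opening: 51.4
```

step_arm([
  [[0,0,0],[0.0005,0,0],0.2],
  [[0,0,0],[0.001,0,0],0.2],
])

```text
t: 21.65
ee_pos: [606.5, -63.3, 6.6]
tool_rot: [-0.0, 1.0, 0.0, -0.003]
ft_force: [-9.8, -2.2, 3.1]
opening: 51.5
```

step_arm([
  [[0,0,0],[0.0005,0,0.0001],0.2],
  [[0,0,0],[0.001,0,0.0002],0.2],
])

```text
t: 21.85
ee_pos: [607.4, -63.3, 6.7]
tool_rot: [-0.0, 1.0, 0.0, -0.003]
ft_force: [-9.5, -2.3, -0.6]
opening: 51.3
```

step_arm([
  [[0,0,0],[0.0005,0,0.0002],0.2],
  [[0,0,0],[0.0008,0,0.0003],0.2],
  [[0,0,0],[0.0008,0,0.0003],0.2],
])

```text
t: 22.15
ee_pos: [607.9, -63.2, 6.7]
tool_rot: [-0.0, 1.0, 0.0, -0.004]
ft_force: [-8.4, -1.2, -1.9]
opening: 51.2
```

step_arm([
  [[0,0,0],[0.0004,0,0],0.2],
  [[0,0,0],[0.0004,0,0],0.2],
  [[0,0,0],[0.0004,0,0],0.2],
  [[0,0,0],[0.0004,0,0],0.2],
])

```text
t: 22.55
ee_pos: [608.0, -63.2, 6.7]
tool_rot: [-0.0, 1.0, 0.0, -0.004]
ft_force: [-8.6, -2.2, -0.5]
opening: 51.5
```

```bash
python3 - <<'E'
from h import *
for i in range(6):
  im=vision.camera("top"); s=monitor.observe(); print(s['t'],s['ft_force'].round(1),s['ee_pos'].round(2))
E
```

```text
22.6 [-8.4 -1.8 -0.5] [607.94 -63.2    6.7 ]
22.65 [-9.  -1.7  0.1] [607.95 -63.22   6.69]
22.7 [-8.3 -2.2 -1.3] [607.94 -63.22   6.68]
22.75 [-8.4 -1.  -0.4] [607.95 -63.21   6.69]
22.8 [-8.3 -2.  -0.3] [607.94 -63.21   6.69]
22.85 [-8.2 -1.3 -0.5] [607.92 -63.18   6.69]
```

step_arm([
  [[0,0,0],[0.0004,0,0.0001],0.2],
  [[0,0,0],[0.0008,0,0.0001],0.2],
  [[0,0,0],[0.0008,0,0.0001],0.2],
  [[0,0,0],[0.0008,0,0.0001],0.2],
])

```text
t: 23.25
ee_pos: [608.4, -63.2, 6.7]
tool_rot: [-0.0, 1.0, 0.0, -0.004]
ft_force: [-9.6, -1.4, 0.2]
opening: 51.1
```

```bash
python3 - <<'E'
from h import *
for i in range(12):
  im=vision.camera("top"); s=monitor.observe(); print(s['t'],s['ft_force'].round(1),s['ee_pos'].round(2))
E
```

```text
23.3 [-9.9 -1.3 -0.5] [608.33 -63.18   6.68]
23.35 [-10.   -2.4  -0.3] [608.36 -63.16   6.68]
23.4 [-9.5 -1.4  0.1] [608.34 -63.17   6.69]
23.45 [-9.2 -1.1 -0.4] [608.35 -63.2    6.7 ]
23.5 [-10.   -1.4  -0.7] [608.39 -63.2    6.71]
23.55 [-9.8 -2.6 -0.2] [608.37 -63.18   6.71]
23.6 [-9.8 -1.4 -0.4] [608.34 -63.2    6.68]
23.65 [-10.1  -1.4  -0.4] [608.4  -63.18   6.72]
23.7 [-9.2 -2.  -1.1] [608.38 -63.17   6.7 ]
23.75 [-10.2  -1.7  -0.1] [608.35 -63.17   6.69]
23.8 [-9.5 -1.7 -0.1] [608.34 -63.18   6.7 ]
23.85 [-9.9 -1.1 -0.5] [608.36 -63.18   6.71]
```

step_arm([
  [[0,0,0],[-0.001,0,0],0.2],
  [[0,0,0],[-0.002,0,0],0.2],
  [[0,0,0],[-0.003,0,0],0.2],
  [[0,0,0],[-0.004,0,0],0.2],
  [[0,0,0],[-0.005,0,0],0.2],
  [[0,0,0],[-0.006,0,0],0.2],
  [[0,0,0],[-0.007,0,0],0.2],
  [[0,0,0],[-0.008,0,0],0.2],
  [[0,0,0],[-0.01,0,0],0.2],
  [[0,0,0],[-0.015,0,0],0.2],
  [[0,0,0],[-0.025,0,0],0.2],
  [[0,0,0],[-0.04,0,0],0.2],
])

```text
t: 25.05
ee_pos: [573.7, -63.9, 8.6]
tool_rot: [-0.0, 1.0, -0.0, 0.001]
ft_force: [-0.6, -0.3, -0.7]
opening: 51.4
```

step_arm([
  [[0,0,0],[-0.02,0,0.03],0.2],
  [[0,0,0],[-0.05,0,0.08],0.2],
  [[0,0,0],[-0.08,0,0.13],0.2],
  [[0,0,0],[-0.12,0.03,0.17],0.2],
  [[0,0,0],[-0.15,0.08,0.19],0.2],
  [[0,0,0],[-0.16,0.12,0.2],0.2],
  [[0,0,0],[-0.16,0.17,0.2],0.2],
  [[0,0,0],[-0.16,0.22,0.2],0.2],
  [[0,0,0],[-0.16,0.27,0.2],0.2],
  [[0,0,0],[-0.16,0.32,0.2],0.2],
  [[0,0,0],[-0.16,0.37,0.2],0.2],
  [[0,0,0],[-0.16,0.37,0.2],0.2],
])

```text
t: 26.25
ee_pos: [412.5, 310.1, 208.5]
tool_rot: [-0.001, 1.0, 0.001, 0.001]
ft_force: [-0.0, 0.2, 0.5]
opening: 51.4
```

```bash
python3 - <<'E'
from h import *
s=monitor.observe(); print(s['ee_pos'],s['qvel'].round(3))
im=vision.camera("top"); cv2.imwrite("pics/t9.png",cv2.resize(im[140:290,210:370],None,fx=5,fy=4,interpolation=cv2.INTER_CUBIC))
im=vision.camera("scene"); cv2.imwrite("pics/s9.png",im)
E
```

```text
[412.52859249 310.12069676 208.49270071] [ 0.391  0.193 -0.263 -0.03   0.098  0.387]
```

View pics/t9.png

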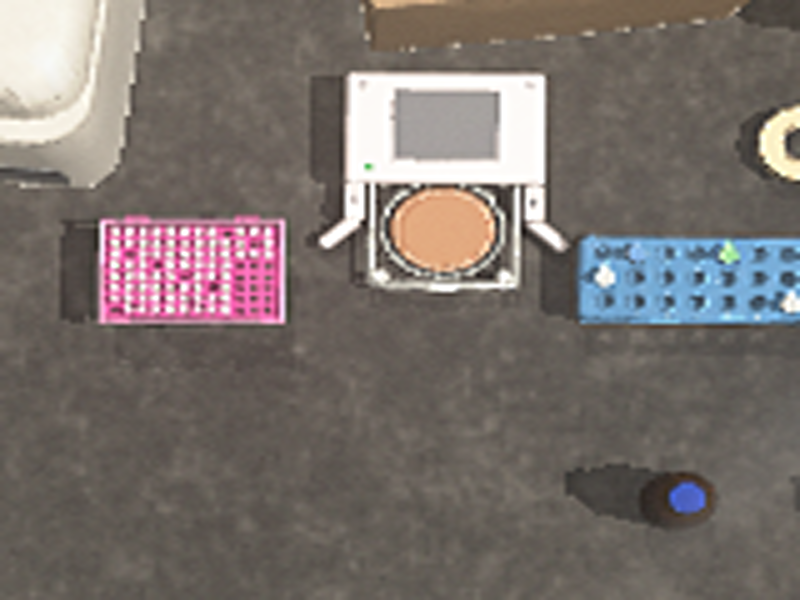

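View pics/s9.png

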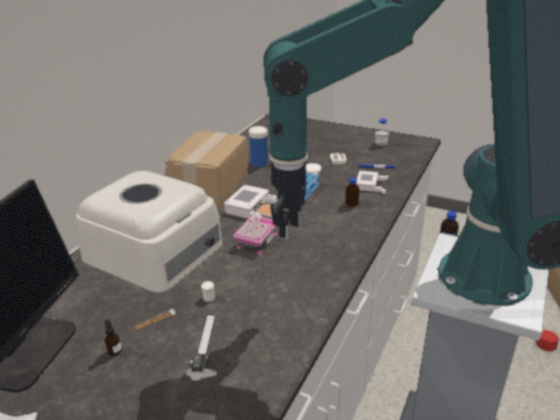

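The box sits centred between the rails under the hood, with its rear edge at crop row 287. The bottle at (687,497), tip box, rack and jar haven't moved.

step_arm([
  [[0,0,0],[0,0,0],0.2],
  [[0,0,0],[0,0,0],0.2],
  [[0,0,0],[0,0,0],0.2],
])

```text
t: 26.65
ee_pos: [412.8, 305.0, 208.1]
tool_rot: [0.001, 1.0, -0.0, -0.0]
ft_force: [0.8, -0.2, 0.3]
opening: 50.8
```

```bash
python3 - <<'E'
from h import *
from station import sign_off
cal=vision.calibration("top")
print(unproj(cal,np.array([[370,287],[520,287]])/[5,4]+[210,140],15).round(1))
a=cv2.imread("pics/top0.png").astype(int); b=vision.camera("top").astype(int)
for n,(x,y) in dict(petri=(395,202),jar=(164,210),bottle=(345,265)).items():
    print(n,np.abs(a[y-12:y+12,x-12:x+12]-b[y-12:y+12,x-12:x+12]).mean())
print(monitor.observe()['t']); print(sign_off())
E
```

```text
[[ 612.2  -16.    15. ]
 [ 614.3 -114.6   15. ]]
petri 1.8431712962962963
jar 1.662037037037037
bottle 2.1128472222222223
26.7
the job is handed in; nothing more can be done
None
```

The sample box is in the bay, resting against the sprung stop, and I handed the job in at 26.7 s of the 72 s allowed. I slid it with two half-open fingers, first sideways to the bay's centreline and then straight in between the tip box and the rack, without lifting it.

- **Push on the stop:** I held a steady push for about 0.6 s with the wrist sensor reading 9.2 to 10.2 N. I can't measure the force on the stop directly:
  - From the spring travel I estimate about 9.5 N.
  - From the wrist force less friction I estimate about 8.5 N.
- **First contact was rougher:** the wrist read 12.8 N for a moment while the fingers also bore down on the box. I raised them slightly and backed off. I then pushed again and did the steady hold. The highest reading I took was 12.8 N, but readings came only at the end of each move.
- **Final position:** I backed off slowly, so the box should have followed the stop out until friction held it. The last picture puts its rear edge at about x = 613 mm, so about 56 mm stand out of the mouth, at the edge of the 34 to 56 mm range. The finger contact position instead gives 616 mm, about 53 mm out; the picture is only good to a few mm.
- **Other things:** the last top picture matches the first where the bottle, dish and jar stand. The rack and tip box look untouched, and no reading suggested contact with them. The arm ended well clear of everything.

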